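Hold a record player's sprung dust cover just below its balance point

ROBOT

A 6-joint arm with a two-finger parallel gripper is mounted at the origin on the work surface. World frame = base frame: x ahead of the robot, y to its left, z up, the work surface at z = 0. Lengths are in mm, angles in rad, forces in N, time in s.
With the tool pointing down it reaches from about 350 to 875 mm from the base axis. Payload 4.2 kg.
Tool frame: the origin (TCP) lies midway between the tips of the shut fingers; the grasp point (between the pads) lies 19 mm behind it; z points along the fingers, y is the direction in which the jaws open and shut (so a half turn about z gives the same grasp; the last joint's range is limited). The gripper opens to 85 mm and grips with 20 to 120 N. Pads are 22 mm wide; open, the fingers measure 114 mm over their backs; the gripper's body (76 mm by 85 mm) begins 54 mm behind the grasp point. The pads swing forward as they close: fully open they stand 13 mm farther back than shut.
Start: joints at [1.424, 0.385, 0.008, 0, -1.194, -0.259], TCP at [246.688, 574.234, 210.612] pointing down, gripper open.
Joint ranges: [-3.14, 3.14], [-1.21, 2.06], [-1.07, 1.41], [-3.16, 2.05], [-2.99, -0.16], [-3.1, 3.1]. Speed limits (rad/s): [2.79, 2.79, 3.14, 3.14, 3.14, 3.14].

INTERFACE

Orientations are given as a unit quaternion [x, y, z, w].
In Python, from bench import readout, optics, workorder, nets gives the robot as it stands. The module is installed in compiled form; this text tells all that it offers.
- The arm moves only by the tool move_arm, never from a script. Its argument "steps" is a list of rows, each a list of 7 numbers: the opening, from -1 (shut) to 1 (fully open), so that 0 is half open, then the shift along the world's x, y, z in mm, then the turn, a rotation vector about the world's x, y, z in rad. In form: [[gripper, tx, ty, tz, wx, wy, wz], ...]. A call has 1 to 5 rows; each row is the pose to reach, as a shift and turn from the pose commanded when the call began; what a row does not reach only later rows make up. A row lasts 1/12 s, in which the tool goes at most 41.7 mm and 7.16 degrees, less where a joint would pass 70% of its speed; a pose out of reach is approached as far as the arm can. A call with a gripper value outside its range is refused whole. The fingers move at their own pace and stop on an object; the grip force is fixed at half the most. Time passes only in rows, so rows that repeat a pose let the fingers close. It gives the time, the measured TCP pose, the force and the opening at its end, in the units of the state.
- readout.read_state(): the state, without advancing time (a new reading comes with each control period).
- optics.get_image(name): name is "side" or "top"; returns a dict with "frame" (480x640x3 uint8, blue, green, red), "fx", "fy", "cx", "cy" (pixels), "rvec" (rotation vector, rad) and "tvec" (3), from world to camera coordinates, as OpenCV has them. Camera axes: x right, y down, z forward; pixel columns grow to the right and rows downward; lengths in mm; the calibration is good to about 2 mm. A picture is of the moment at which its call begins. There is no depth.
- workorder.job_done(): hands the job in, once; it reports no verdict.
Trained networks look in a picture, given as the dict that the camera call returned (one of the last four; its "shot" number tells which), for a name from the list of things; names that differ only in an ending like _2 or _b are one class to them, and where a whole thing is asked for, a point or a joint stands for the part that bears it (a point fixed in the world has none). Each returns a list of dicts, best first, with "conf" (0 to 1); they miss things now and then, are a little off and sometimes report something else, mostly with a low value. They report only what shows in the picture. A call takes as long as a camera call.
- nets.silhouettes(name, picture): "region" (480x640 bool, what is visible of it) and "extent" ([left, top, right, bottom] in pixels, round what is visible of it).
- nets.tip_of(name, picture): "uv" ([column, row] in pixels: a listed point, or the origin of a listed thing).
The state is a dict: "clock": time; "joints": joint angles; "joint_vel": joint speeds; "joint_efforts": joint torques, N m; "position": TCP position; "ee_rot": TCP orientation; "contact_force": force on the tool from outside, world axes, zero at the start; "wrist_torque": the same for the moment, N m; "gripper_width": finger opening in mm.
Only numpy, scipy, OpenCV 4.12 (cv2) and the standard library are available. Lean on these libraries where they do the work, as an engineer would, in place of code of your own. Each camera call takes 0.05 s, during which the arm holds its last target.

TASK

The two spring stays of this record player's dust cover have just been refitted. Grip the pull on the cover's front edge and raise the cover smoothly to about 5 degrees past its balance point (32 degrees open, where the springs take over from its weight), then ease it back to about 5 degrees below that point, without ever letting it drop or fly open. The program finishes still holding the cover by the pull, at rest there, so that the stays' screws can be tightened; leave the things around the player where they are.

Things in the scene. Friction and masses are not known exactly. Their poses are not given: they have to be found in the camera images.
- turntable: Record player, fixed on the bench: dark wood plinth 324 mm deep (x), 430 wide (y), 145 high with its cover shut. Origin: centre of its underside, on the bench. x points from its front (robot's side, with the pull) to its back (hinges), z up. Plinth front face at x = -158 mm. The cover's hinge axis runs parallel to y through x = +178 mm, z = 94 mm.
- cover: Hinged dust cover of smoked clear plastic (336 deep, 424 wide, 55 high, 0.93 kg) with an aluminium pull, a block 30 mm front to back, 34 wide (player's y), 12 thick, mid-way on its front edge. Origin: the pull's centre; shut, 98 mm above the bench, 362 mm in front of the hinge axis. Axes equal the player's when shut; its tilt about y is the opening angle, front edge raised positive.
- pull (a point): Centre of the pull, moving with the cover. The pull's back end meets the cover, whose front rises 12 mm and then slopes back; else clear. Spring stays on the cover's sides balance it at 0.559 rad (32 deg) in every start. Below, it falls shut by itself (at the pull 4 N down when shut, fading to 0.55 N at 5 deg below balance); above, the springs lift it ever harder. Opening stops at 1.15 rad.
- mug: White mug, 80 mm across, 92 mm high, loose, right of the player. Origin: centre of its underside.
- screwdriver: Screwdriver, 190 mm long, loose, lying in front of the player on the left. Origin: underside, about the middle of its length.
- multimeter: Grey multimeter, 150 x 75 x 41 mm, loose, left of the player. Origin: centre of its underside.

How it is judged (in metres and radians):
On the way:
1. the cover, held by its pull, is raised clearly past its balance point (angle between cover's own z axis and vertical above 0.6 rad and contact force between the fingers and cover above 0.3 N and distance between the grasp point and pull below 0.045 m), for 0.2 s.
At the end, for the whole second after the job is handed in: The fingers hold the cover at its pull (over 0.3 N, grasp point within 45 mm of the pull) and keep it still (under 0.05 rad/s) at 0.40 to 0.543 rad open, 1 to 9 degrees below its 32 degree balance point; mug, screwdriver and multimeter within 20 mm of their places (angle between cover's own z axis and vertical between 0.4 and 0.543 rad and contact force between the fingers and cover above 0.3 N and distance between the grasp point and pull below 0.045 m and angular speed of cover below 0.05 rad/s and distance of each of mug, screwdriver, multimeter from where it was at the start of the episode below 0.02 m); the arm keeps its last pose, push and grip.
It fails at once if the cover flies open (past 0.85 rad) (angle between cover's own z axis and vertical above 0.85 rad).
It fails at once if the cover drops or is flung up (turning faster than 1.5 rad/s) (angular speed of cover above 1.5 rad/s).
It fails at once if the mug, screwdriver or multimeter is moved by more than 20 mm (distance of any of mug, screwdriver, multimeter from where it was at the start of the episode above 0.02 m).
It also fails if it takes over 38 s, if anything falls off the work surface, if the arm or the gripper's body presses on something with over 40 N, if the wrist force passes 120 N, or if a joint passes its speed limit or range.

## Working session

There is one attempt and no reset: what is moved stays moved. The work goes in short steps, Python scripts to look and compute and a tool call to move; the robot and the scene stay as the last step left them, time stands still between calls to the robot, and variables do not carry over. Pictures are saved under pics/ and viewed, and the job is handed in when it is done.

Besides the shell and the picture viewer there is one more tool, called after "Request:" as name(argument=value, ...) on one line, values as JSON. move_arm: Moves the arm, as the interface text tells. Its arguments: {"type":"object","properties":{"steps":{"type":"array","items":{"type":"array","items":{"type":"number"}}}},"required":["steps"]}

```bash
mkdir -p pics; cat > h.py <<'E'
import numpy as np, cv2
from bench import readout, optics, workorder, nets
def cam(p):
    R=cv2.Rodrigues(np.array(p["rvec"],float))[0]; t=np.array(p["tvec"],float).reshape(3)
    K=np.array([[p["fx"],0,p["cx"]],[0,p["fy"],p["cy"]],[0,0,1]],float); return K,R,t
def ray(p,uv):
    K,R,t=cam(p); d=R.T@np.linalg.inv(K)@np.array([uv[0],uv[1],1.]); return -R.T@t, d/np.linalg.norm(d)
def atz(p,uv,z):
    o,d=ray(p,uv); return o+d*(z-o[2])/d[2]
def proj(p,X):
    K,R,t=cam(p); return cv2.projectPoints(np.atleast_2d(np.array(X,float)),np.array(p["rvec"],float),np.array(p["tvec"],float),K,None)[0].reshape(-1,2)
def tri(p1,u1,p2,u2):
    o1,d1=ray(p1,u1);o2,d2=ray(p2,u2)
    s=np.linalg.lstsq(np.stack([d1,-d2],1),o2-o1,rcond=None)[0]
    a=o1+s[0]*d1;b=o2+s[1]*d2; return (a+b)/2,np.linalg.norm(a-b)
E
python3 - <<'E'
from h import *
np.set_printoptions(precision=1,suppress=True)
P={}
for n in("side","top"):
    p=optics.get_image(n);P[n]=p;cv2.imwrite(f"pics/{n}0.png",p["frame"]); print(n,ray(p,[320,240]))
    for k in("turntable","cover","pull","mug","screwdriver","multimeter"):
        t=nets.tip_of(k,p);s=nets.silhouettes(k,p)
        print(k,[(np.array(x["uv"]),round(x["conf"],2)) for x in t[:2]],[(x["extent"],round(x["conf"],2)) for x in s[:2]])
        z={"pull":98,"cover":98}.get(k,0)
        if t: print("   ",atz(p,t[0]["uv"],z))
print(readout.read_state())
E
```

```text
side (array([ 165.1, -497.3,  909.9]), array([ 0.4,  0.5, -0.8]))
turntable [] [([276.1, 150.3, 504.2, 349.6], 0.8)]
cover [(array([323.1, 275.7]), 0.64)] []
    [492.3 -62.9  98. ]
pull [(array([316.8, 274.2]), 0.73), (array([259. , 212.7]), 0.36)] [([273.2, 150.4, 503.4, 342.6], 0.78)]
    [483.3 -51.3  98. ]
mug [(array([431.3, 399.2]), 0.58)] [([412.5, 361.5, 458.0, 429.4], 0.91), ([230.6, 185.0, 283.6, 229.9], 0.6)]
    [ 531.2 -392.9    0. ]
screwdriver [(array([258.6, 259.5]), 0.67)] [([235.0, 237.2, 283.0, 283.7], 0.66)]
    [426.7 128.2   0. ]
multimeter [(array([258.9, 209.8]), 0.56)] [([230.7, 185.3, 285.2, 232.0], 0.59)]
    [517.5 277.    0. ]
top (array([321.7,  -1.3, 993.3]), array([ 0.2,  0. , -1. ]))
turntable [(array([370.9, 177.9]), 0.67)] [([265.3, 68.7, 492.8, 257.4], 0.55), ([264.3, 70.9, 488.8, 257.0], 0.22)]
    [677.1 -51.8   0. ]
cover [(array([360.4, 245.8]), 0.67)] []
    [490.7 -50.8  98. ]
pull [(array([363.3, 248.3]), 0.63)] [([264.1, 69.4, 489.4, 259.3], 0.88)]
    [486.7 -57.7  98. ]
mug [(array([503.9, 269.4]), 0.8)] []
    [ 519.5 -389.1    0. ]
screwdriver [(array([273.8, 267.9]), 0.86)] [([232.1, 264.5, 312.9, 277.5], 0.84), ([202.9, 181.8, 238.5, 248.3], 0.22)]
    [419.7 129.7   0. ]
multimeter [(array([223.9, 217.1]), 0.66), (array([364.5, 246.9]), 0.45)] [([201.2, 181.8, 239.1, 249.8], 0.61), ([231.7, 262.0, 315.9, 277.1], 0.34)]
    [513.9 271.1   0. ]
{'clock': 1.3, 'joints': array([ 1.4,  0.4,  0. ,  0. , -1.2, -0.3]), 'joint_vel': array([ 0.,  0.,  0., -0.,  0.,  0.]), 'joint_efforts': array([  0. , -39.2,  18.9,   4.2,  -0. ,   0. ]), 'position': array([246.7, 574.2, 210.6]), 'ee_rot': array([ 1. , -0.2,  0. , -0. ]), 'contact_force': array([0.5, 0.8, 0.3]), 'wrist_torque': array([-0., -0., -0.]), 'gripper_width': 85.37870205600659}
```

View pictures.

View pics/side0.png

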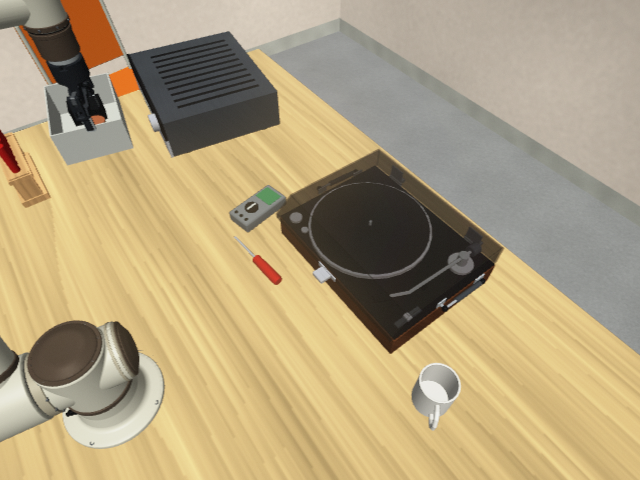

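View pics/top0.png

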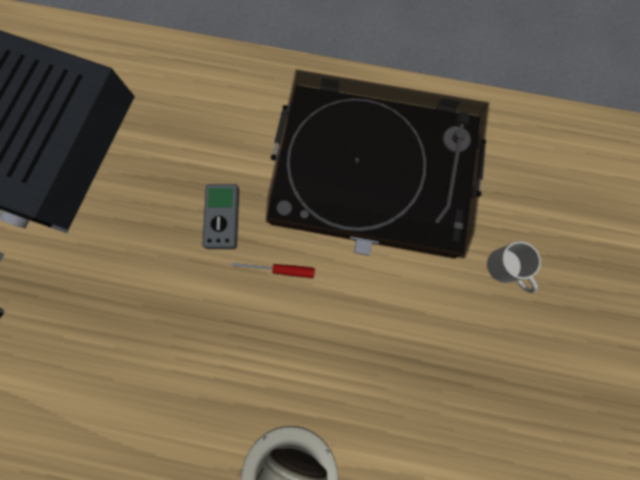

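```bash
python3 - <<'E'
import cv2
a=cv2.imread("pics/side0.png")[220:330,250:410];cv2.imwrite("pics/side0z.png",cv2.resize(a,None,fx=5,fy=5,interpolation=2))
a=cv2.imread("pics/top0.png")[190:300,290:450];cv2.imwrite("pics/top0z.png",cv2.resize(a,None,fx=5,fy=5,interpolation=2))
E
```

```text
(no output)
```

View pics/side0z.png

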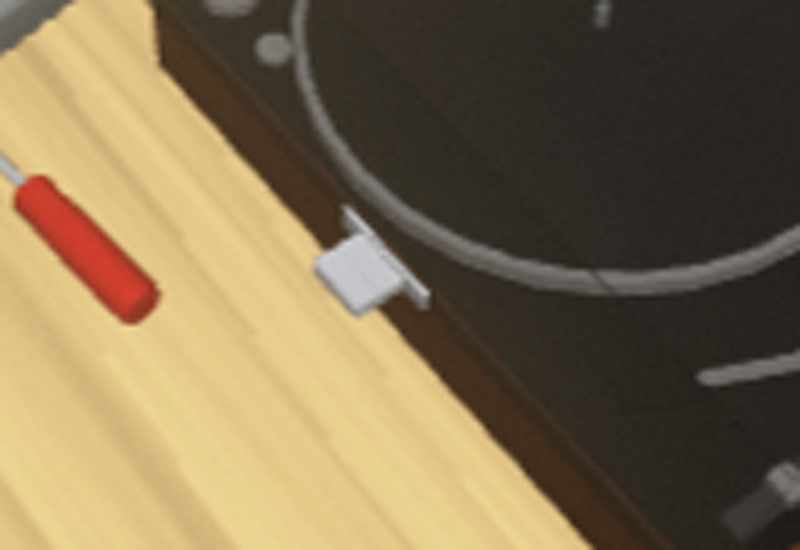

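View pics/top0z.png

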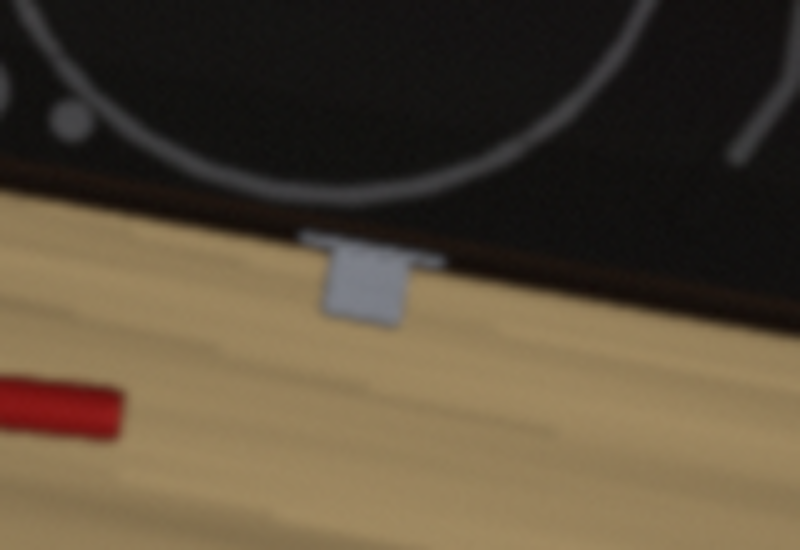

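```bash
python3 - <<'E'
from h import *
from scipy.spatial.transform import Rotation as Ro
np.set_printoptions(precision=3,suppress=True)
# reuse calibration without new pictures: take one each and store
P={n:optics.get_image(n) for n in("side","top")}
import pickle; pickle.dump({n:{k:P[n][k] for k in("fx","fy","cx","cy","rvec","tvec")} for n in P},open("cal.pkl","wb"))
s,t=P["side"],P["top"]
print("tri blocktop",tri(s,[322,274.4],t,[363.4,247.6]), "z104:",atz(s,[322,274.4],104),atz(t,[363.4,247.6],104))
a,b=atz(t,[297,70],145),atz(t,[489,102],145);print("back top edge",a,b,np.arctan2(-(a-b)[0],(a-b)[1]),np.linalg.norm(a-b))
a,b=atz(t,[267,222],94),atz(t,[465,257],94);print("front",a,b,np.arctan2(-(a-b)[0],(a-b)[1]),np.linalg.norm(a-b))
a,b=atz(s,[378,151],145),atz(s,[503,247],145);print("side back top",a,b,np.arctan2(-(a-b)[0],(a-b)[1]),np.linalg.norm(a-b))
for q in ([350,239],[379,242.5]): pass
plate=[atz(t,[290+300/5,190+237/5],104),atz(t,[290+445/5,190+263/5],104)];d=plate[0]-plate[1];print("plate",plate,np.arctan2(-d[0],d[1]))
st=readout.read_state();print(st["clock"],st["ee_rot"],Ro.from_quat(st["ee_rot"]).as_matrix(),st["joints"])
E
```

```text
tri blocktop (array([490.126, -58.374,  98.414]), np.float64(4.233592951158266)) z104: [489.992 -61.876 104.   ] [487.057 -57.293 104.   ]
back top edge [836.328 155.328 145.   ] [ 842.366 -262.759  145.   ] 0.01443973860130674 418.1306144591672
front [503.176 152.831  94.   ] [ 510.821 -269.796   94.   ] 0.018088442030460852 422.6968454102578
side back top [831.679 149.82  145.   ] [ 844.746 -262.727  145.   ] 0.03166472855278545 412.7545311214768
plate [array([502.835, -26.078, 104.   ]), array([503.792, -87.305, 104.   ])] 0.015630857885702402
1.4 [ 0.979 -0.201  0.     0.   ] [[ 0.919 -0.395 -0.   ]
 [-0.395 -0.919 -0.   ]
 [ 0.     0.    -1.   ]] [ 1.424  0.385  0.008  0.    -1.194 -0.259]
```

```bash
cat >> h.py <<'E'
from scipy.spatial.transform import Rotation as Ro
TH=0.017
def Rt(phi):  # tool orientation, tool pitched phi about player's y (0 = down); negative = pointing forward
    xp=np.array([np.cos(TH),np.sin(TH),0]);yp=np.array([-np.sin(TH),np.cos(TH),0])
    R0=np.stack([xp,-yp,[0,0,-1.]],1)
    return Ro.from_rotvec(phi*yp)*Ro.from_matrix(R0)
def step(p0,q0,p1,R1):
    return np.round(np.r_[np.array(p1)-p0,(R1*q0.inv()).as_rotvec()],4)
E
python3 - <<'E'
from h import *
np.set_printoptions(precision=3,suppress=True)
st=readout.read_state();p=st["position"];q=Ro.from_quat(st["ee_rot"])
print(step(p,q,[450,-60,200],Rt(-.349)),step(p,q,[450,-60,200],Rt(0)))
E
```

```text
[ 203.325 -634.198  -10.594   -0.068   -0.345    0.418] [ 203.325 -634.198  -10.594    0.       0.       0.423]
```

Request:
move_arm(steps=[[1,10,-30,20,0,0,0],[1,22,-68,40,0,0,0.1],[1,34,-106,50,0,0,0.2],[1,46,-144,50,0,0,0.3],[1,58,-182,50,0,0,0.42]])

```text
clock: 1.82
position: [305.1, 390.8, 261.7]
ee_rot: [1.0, 0.01, 0.001, -0.001]
contact_force: [0.8, -0.2, -0.5]
gripper_width: 85.3
```

Request:
move_arm(steps=[[1,12,-38,0,0,0,0],[1,24,-76,0,0,-0.05,0],[1,36,-114,0,0,-0.1,0],[1,48,-152,0,0,-0.15,0],[1,60,-190,0,0,-0.2,0]])

```text
clock: 2.23
position: [365.0, 200.5, 261.0]
ee_rot: [0.995, 0.007, 0.101, 0.0]
contact_force: [0.5, 0.8, 0.2]
gripper_width: 85.8
```

Request:
move_arm(steps=[[1,12,-38,0,0,0,0],[1,24,-76,-5,0,-0.05,0],[1,36,-114,-10,0,-0.1,0],[1,48,-152,-20,0,-0.15,0],[1,60,-190,-30,0,-0.15,0]])

```text
clock: 2.65
position: [422.2, 9.4, 229.6]
ee_rot: [0.985, 0.008, 0.175, 0.001]
contact_force: [0.9, 0.5, 0.0]
gripper_width: 85.5
```

```bash
python3 - <<'E'
from h import *
np.set_printoptions(precision=4,suppress=True)
st=readout.read_state();p=st["position"];q=Ro.from_quat(st["ee_rot"])
print(st["clock"],p,st["joints"],st["joint_vel"],q.as_matrix(),(Rt(-.349)*q.inv()).as_rotvec(),step(p,q,[456,-59.6,173],Rt(-.349)))
E
```

```text
2.65 [422.1688   9.4479 229.6301] [ 0.545  -0.1937 -0.7501  0.2713 -0.7287  0.8652] [-1.6228  0.3882  0.1793 -0.554   0.5941  1.8768] [[ 0.9386  0.0155  0.3445]
 [ 0.0165 -0.9999  0.0002]
 [ 0.3445  0.0055 -0.9388]] [0.0055 0.0028 0.0015] [ 33.8312 -69.0479 -56.6301   0.0055   0.0028   0.0015]
```

Request:
move_arm(steps=[[1,15,-35,-18,0,0,0],[1,27,-64,-36,0.005,0.003,0],[1,31,-72,-52,0.006,0.003,0.001],[1,31,-72,-57,0.006,0.003,0.001],[1,31,-72,-57,0.006,0.003,0.001]])

```text
clock: 3.07
position: [454.7, -60.7, 172.2]
ee_rot: [0.985, 0.006, 0.171, -0.001]
contact_force: [-1.2, 0.2, 0.4]
gripper_width: 84.9
```

```bash
python3 - <<'E'
from h import *
np.set_printoptions(precision=4,suppress=True)
st=readout.read_state();p=st["position"];q=Ro.from_quat(st["ee_rot"])
print(st["clock"],p,st["joints"],st["joint_vel"],step(p,q,[490.5,-59,79],Rt(-.349)))
for n in("side","top"):
    a=optics.get_image(n); cv2.imwrite(f"pics/{n}1.png",a["frame"])
E
```

```text
3.0667 [454.6602 -60.7245 172.1792] [ 0.285  -0.0402 -0.749   0.178  -0.5371  1.1597] [ 0.0428 -0.0393  0.0286  0.0094 -0.0205  0.0062] [ 35.8398   1.7245 -93.1792  -0.0002  -0.0054   0.0049]
```

View pics/side1.png

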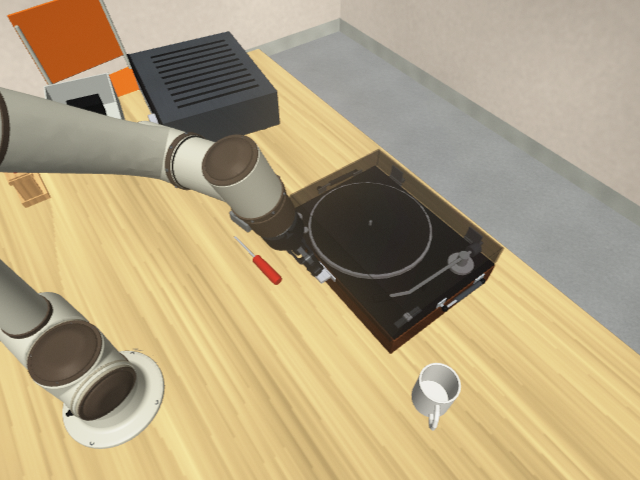

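View pics/top1.png

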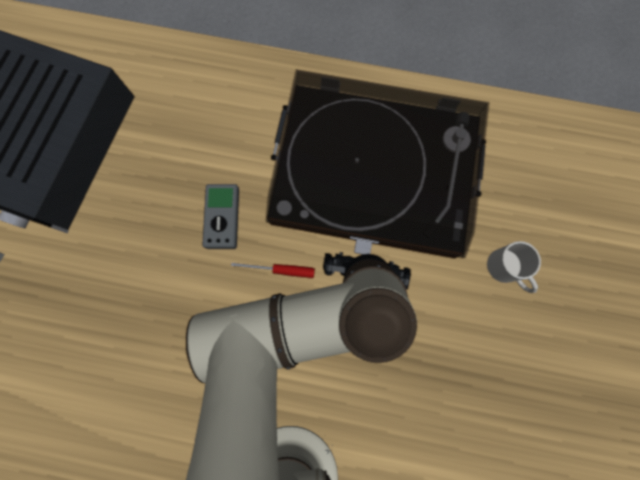

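Request:
move_arm(steps=[[1,5,1,-15,0,-0.003,0.003],[1,12,1,-33,0,-0.004,0.004],[1,20,1,-53,0,-0.004,0.004],[1,26,1,-68,0,-0.004,0.004],[1,29,1,-75,0,-0.004,0.004]])

```text
clock: 3.58
position: [485.1, -57.1, 98.2]
ee_rot: [0.985, 0.011, 0.175, -0.002]
contact_force: [0.8, -0.4, -0.1]
gripper_width: 85.5
```

Request:
move_arm(steps=[[1,3,0,-9,0,0,0],[1,6,0,-17,0,0,0],[1,6,0,-18,0,0,0],[1,6,0,-18,0,0,0]])

```text
clock: 3.92
position: [490.9, -57.7, 81.2]
ee_rot: [0.985, 0.01, 0.175, -0.002]
contact_force: [0.0, -0.3, 0.8]
gripper_width: 85.6
```

```bash
python3 - <<'E'
from h import *
np.set_printoptions(precision=4,suppress=True)
st=readout.read_state();p=st["position"];q=Ro.from_quat(st["ee_rot"])
print(st["clock"],p,st["joints"],st["contact_force"],step(p,q,[490.5,-59,79],Rt(-.349)))
for n,r in(("side",(200,330,240,400)),("top",(190,310,290,450))):
    a=optics.get_image(n); f=a["frame"].copy()
    print(proj(a,[p,p-q.as_matrix()[:,2]*19,[488,-59,98]]))
    cv2.imwrite(f"pics/{n}2.png",cv2.resize(f[r[0]:r[1],r[2]:r[3]],None,fx=4.5,fy=4.5,interpolation=2))
E
```

```text
3.9167 [490.8524 -57.6925  81.2253] [ 0.2319  0.1702 -0.8928  0.4154 -0.178   0.9626] [ 0.0446 -0.2705  0.7501] [-0.3524 -1.3075 -2.2253 -0.0008  0.0027 -0.0039]
[[321.1624 278.5713]
 [318.8838 275.6616]
 [320.5142 275.4677]]
[[362.8857 247.7058]
 [363.205  249.323 ]
 [364.0116 247.8024]]
```

View pics/side2.png

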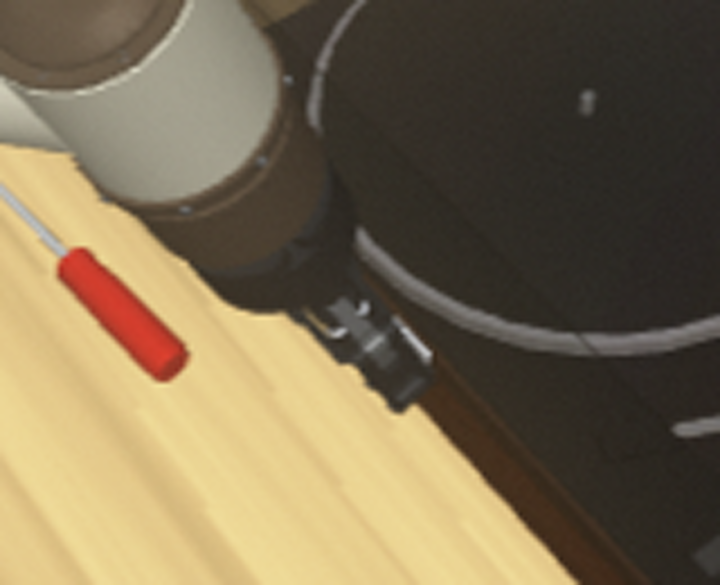

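View pics/top2.png

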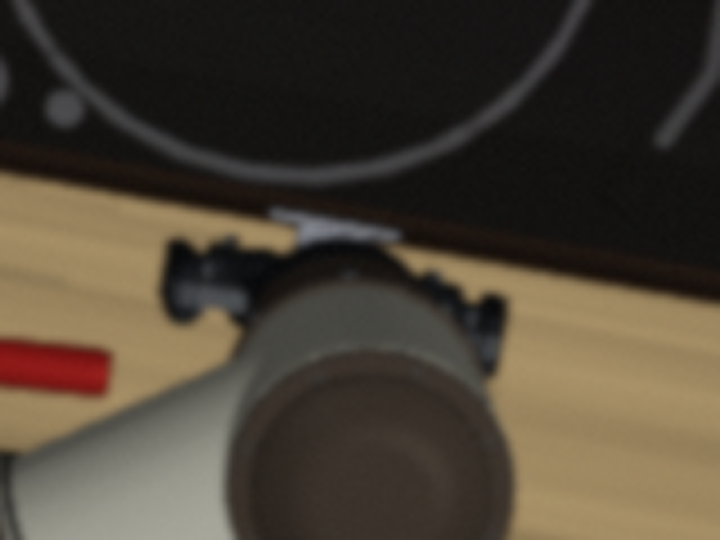

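Request:
move_arm(steps=[[1,-1,0,-2,-0.001,0.06,0],[1,-2,0,-4,-0.003,0.13,0],[1,-3,0,-6,-0.004,0.2,-0.002],[1,-3,0,-6,-0.004,0.2,-0.002]])

```text
clock: 4.35
position: [492.8, -57.0, 77.0]
ee_rot: [0.997, 0.009, 0.078, -0.002]
contact_force: [-0.4, -0.1, 0.6]
gripper_width: 85.3
```

Request:
move_arm(steps=[[0.3,0,0,0,0,0,0],[0,0,0,0,0,0,0],[-0.1,0,0,0,0,0,0],[-0.2,0,0,0,0,0,0],[-0.3,0,0,0,0,0,0]])

```text
clock: 4.77
position: [486.5, -58.6, 74.9]
ee_rot: [0.997, 0.008, 0.075, -0.001]
contact_force: [-3.4, 3.4, 4.1]
gripper_width: 32.1
```

```bash
python3 - <<'E'
from h import *
np.set_printoptions(precision=4,suppress=True)
st=readout.read_state();p=st["position"];q=Ro.from_quat(st["ee_rot"])
print(st["clock"],p,st["joints"],st["contact_force"],st["gripper_width"],step(p,q,[487.8,-58.5,75],Rt(-.15)))
E
```

```text
4.7667 [486.4711 -58.5642  74.9223] [ 0.2334  0.2448 -0.6353  0.0607 -0.5445  1.3038] [-3.3508  3.3855  4.0537] 32.08388799922934 [ 1.3289  0.0642  0.0777 -0.0009  0.0003  0.0009]
```

Request:
move_arm(steps=[[-1,0,0,0,0,0,0],[-1,0,0,0,0,0,0],[-1,0,0,0,0,0,0]])

```text
clock: 5.02
position: [486.5, -58.6, 74.9]
ee_rot: [0.997, 0.008, 0.075, -0.001]
contact_force: [-3.7, 3.5, 6.1]
gripper_width: 32.1
```

```bash
python3 - <<'E'
from h import *
np.set_printoptions(precision=4,suppress=True)
st=readout.read_state();p=st["position"];q=Ro.from_quat(st["ee_rot"])
print(st["clock"],p,st["contact_force"],st["wrist_torque"],st["gripper_width"],step(p,q,[487.8,-58.5,75],Rt(-.15)))
a=optics.get_image("side");cv2.imwrite("pics/side3.png",cv2.resize(a["frame"][200:330,240:400],None,fx=4.5,fy=4.5,interpolation=2))
# arc plan relative to commanded start (487.7,-58.8,74.6)
c=np.array([487.7,-58.8,74.6]); h=np.array([488+362*np.cos(TH),-59+362*np.sin(TH),94]); yp=np.array([-np.sin(TH),np.cos(TH),0])
for th in [0,.05,.1,.15,.2,.25,.3,.35,.4,.45,.471,.5,.55,.6,.65]:
    R=Ro.from_rotvec(th*yp); print(th,(h+R.apply(c-h)-c).round(1))
E
```

```text
5.0167 [486.4516 -58.572   74.9051] [-3.6825  3.5338  6.1206] [1.2221 1.2318 0.2333] 32.089368618356595 [ 1.3484  0.072   0.0949 -0.0008  0.0002  0.0008]
0 [0. 0. 0.]
0.05 [-0.5 -0.  18.1]
0.1 [-0.1 -0.  36.3]
0.15 [ 1.2  0.  54.4]
0.2 [ 3.4  0.1 72.4]
0.25 [ 6.5  0.1 90.2]
0.3 [ 10.4   0.2 107.9]
0.35 [ 15.3   0.3 125.4]
0.4 [ 21.    0.4 142.6]
0.45 [ 27.6   0.5 159.5]
0.471 [ 30.6   0.5 166.5]
0.5 [ 35.    0.6 176.1]
0.55 [ 43.3   0.7 192.2]
0.6 [ 52.3   0.9 208. ]
0.65 [ 62.1   1.1 223.2]
```

View pics/side3.png

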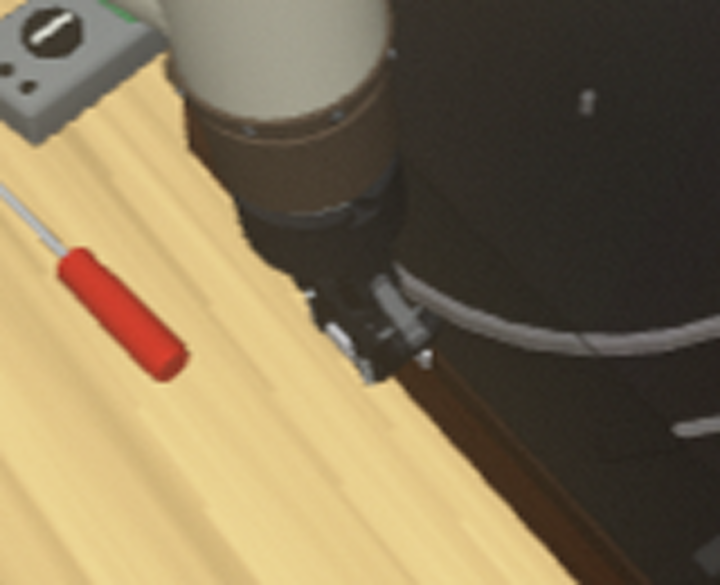

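Request:
move_arm(steps=[[-1,0,0,1.8,0,0.005,0],[-1,-0.2,0,5.4,0,0.015,0],[-1,-0.4,0,10.9,-0.001,0.03,0],[-1,-0.5,0,16.3,-0.001,0.045,0],[-1,-0.5,0,21.8,-0.001,0.06,0]])

```text
clock: 5.48
position: [485.8, -58.6, 95.7]
ee_rot: [0.999, 0.008, 0.044, -0.001]
contact_force: [-0.7, 2.2, -4.1]
gripper_width: 31.9
```

```bash
cat > plan.py <<'E'
from h import *
import sys
np.set_printoptions(precision=4,suppress=True)
st=readout.read_state();p=st["position"];q=Ro.from_quat(st["ee_rot"])
print(st["clock"],p,"F",st["contact_force"],"T",st["wrist_torque"],st["gripper_width"],"j",st["joints"])
c=np.array([487.7,-58.8,74.6]); h=np.array([488+362*np.cos(TH),-59+362*np.sin(TH),94]); yp=np.array([-np.sin(TH),np.cos(TH),0])
meas=(q*Rt(-.15).inv()).as_rotvec()@yp
g=p-q.as_matrix()[:,2]*19; r=g-h
c0=np.array([486.45,-58.57,74.9]);r0=c0-h; r1=p-h
ang=lambda r:np.arctan2(r[2],-r[:2]@np.array([np.cos(TH),np.sin(TH)]))
print("tool pitch change",meas,"arc angle",ang(r1)-ang(r0),"radius",np.hypot(*[r1[2],r1[0]]),np.hypot(r0[2],r0[0]))
f=lambda th:h+Ro.from_rotvec(th*yp).apply(c-h)
if len(sys.argv)>1:
    t0=float(sys.argv[1])
    for a in sys.argv[2:]:
        a=float(a); print(a,(f(a)-f(t0)).round(1),((a-t0)*yp).round(4))
E
python3 plan.py .06 .08 .1 .12 .14 .16
```

```text
5.4833 [485.7903 -58.5513  95.7016] F [-0.7304  2.1893 -4.1271] T [0.7579 0.2867 0.1099] 31.939988340243573 j [ 0.2244  0.2382 -0.552   0.0268 -0.6946  1.3422]
tool pitch change 0.06209731727919067 arc angle 0.057162289056715214 radius 364.1614037598108 363.9991514800184
0.08 [0.1 0.  7.3] [-0.0003  0.02    0.    ]
0.1 [ 0.4  0.  14.5] [-0.0007  0.04    0.    ]
0.12 [ 0.8  0.  21.8] [-0.001  0.06   0.   ]
0.14 [ 1.3  0.  29. ] [-0.0014  0.08    0.    ]
0.16 [ 2.   0.  36.2] [-0.0017  0.1     0.    ]
```

Force −4 N down matches the cover's weight; cover is lifting. Continue.

Request:
move_arm(steps=[[-1,0.1,0,7.3,0,0.02,0],[-1,0.4,0,14.5,-0.001,0.04,0],[-1,0.8,0,21.8,-0.001,0.06,0],[-1,1.3,0,29,-0.001,0.08,0],[-1,2,0,36.2,-0.002,0.1,0]])

```text
clock: 5.9
position: [487.7, -58.5, 132.0]
ee_rot: [1.0, 0.008, -0.006, -0.0]
contact_force: [-1.1, 2.0, -2.3]
gripper_width: 31.6
```

```bash
python3 plan.py .16 .18 .2 .22 .24 .26; python3 - <<'E'
from h import *
a=optics.get_image("side");cv2.imwrite("pics/side4.png",a["frame"])
E
```

```text
5.9 [487.7174 -58.544  132.0045] F [-1.0827  1.9721 -2.3479] T [0.6425 0.0979 0.044 ] 31.578584876737143 j [ 0.2095  0.2423 -0.4161 -0.0043 -0.9245  1.3793]
tool pitch change 0.16258362569730278 arc angle 0.15701305863588422 radius 364.21850987178595 363.9991514800184
0.18 [0.8 0.  7.2] [-0.0003  0.02    0.    ]
0.2 [ 1.8  0.  14.4] [-0.0007  0.04    0.    ]
0.22 [ 3.   0.1 21.6] [-0.001  0.06   0.   ]
0.24 [ 4.2  0.1 28.7] [-0.0014  0.08    0.    ]
0.26 [ 5.7  0.1 35.8] [-0.0017  0.1     0.    ]
```

View pics/side4.png

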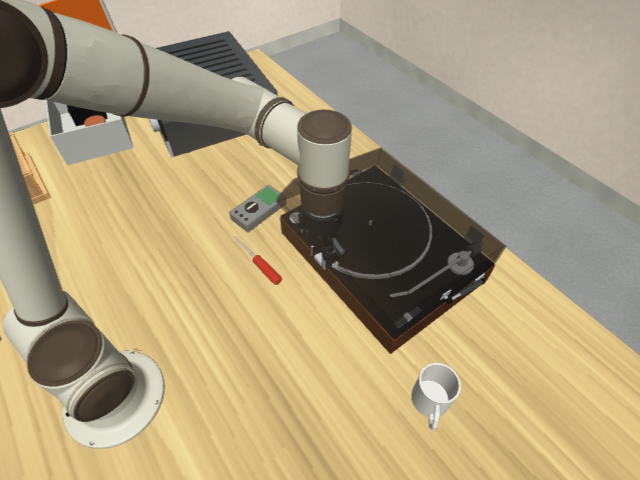

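```bash
python3 - <<'E'
import cv2
a=cv2.imread("pics/side4.png")[160:340,260:500]
a=cv2.convertScaleAbs(a,alpha=2.0,beta=20);cv2.imwrite("pics/side4z.png",cv2.resize(a,None,fx=3.3,fy=3.3,interpolation=2))
E
```

```text
(no output)
```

View pics/side4z.png

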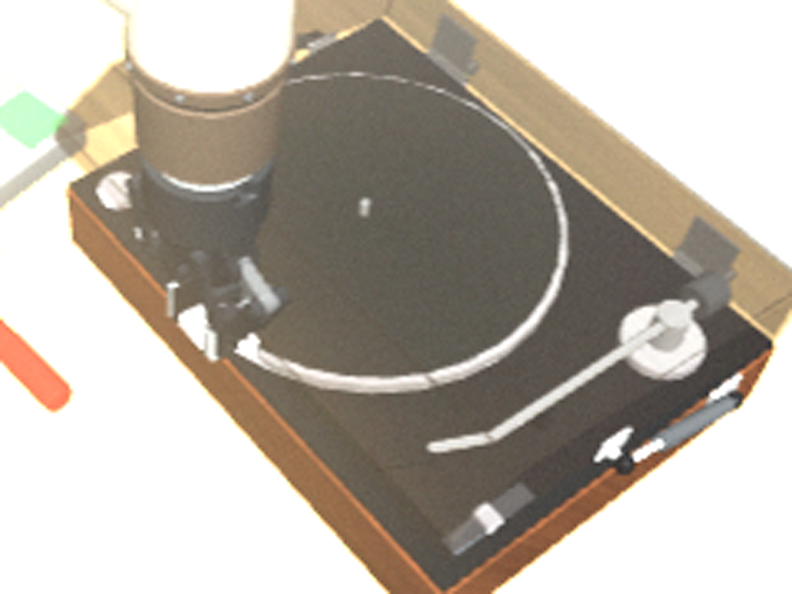

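Request:
move_arm(steps=[[-1,0.8,0,7.2,0,0.02,0],[-1,1.8,0,14.4,-0.001,0.04,0],[-1,3,0.1,21.6,-0.001,0.06,0],[-1,4.2,0.1,28.7,-0.001,0.08,0],[-1,5.7,0.1,35.8,-0.002,0.1,0]])

```text
clock: 6.37
position: [493.2, -58.5, 167.7]
ee_rot: [0.998, 0.008, -0.056, 0.0]
contact_force: [-3.2, 1.8, -1.9]
gripper_width: 31.8
```

```bash
python3 plan.py .26 .28 .3 .32 .34 .36
```

```text
6.3667 [493.2149 -58.4619 167.7019] F [-3.2373  1.7906 -1.8931] T [0.7431 0.287  0.021 ] 31.76119938801604 j [ 0.1955  0.2665 -0.2776 -0.0229 -1.1378  1.4016]
tool pitch change 0.2630053352357794 arc angle 0.25620191486679567 radius 364.26669544118886 363.9991514800184
0.28 [1.6 0.  7.1] [-0.0003  0.02    0.    ]
0.3 [ 3.3  0.1 14.1] [-0.0007  0.04    0.    ]
0.32 [ 5.1  0.1 21.2] [-0.001  0.06   0.   ]
0.34 [ 7.1  0.1 28.1] [-0.0014  0.08    0.    ]
0.36 [ 9.2  0.2 35.1] [-0.0017  0.1     0.    ]
```

Request:
move_arm(steps=[[-1,1.6,0,7.1,0,0.02,0],[-1,3.3,0.1,14.1,-0.001,0.04,0],[-1,5.1,0.1,21.2,-0.001,0.06,0],[-1,7.1,0.1,28.1,-0.001,0.08,0],[-1,9.2,0.2,35.1,-0.002,0.1,0]])

```text
clock: 6.78
position: [502.3, -58.4, 203.0]
ee_rot: [0.994, 0.008, -0.107, 0.001]
contact_force: [-3.5, 1.3, 0.2]
gripper_width: 31.6
```

```bash
python3 plan.py .36 .38 .4 .42 .44 .46
```

```text
6.7833 [502.3017 -58.3811 203.0194] F [-3.4636  1.2617  0.2338] T [ 0.5247  0.2109 -0.0501] 31.641031667145317 j [ 0.1823  0.3072 -0.1328 -0.0362 -1.3417  1.416 ]
tool pitch change 0.3636499172351831 arc angle 0.3563346727006128 radius 364.339103679856 363.9991514800184
0.38 [2.3 0.  6.9] [-0.0003  0.02    0.    ]
0.4 [ 4.7  0.1 13.7] [-0.0007  0.04    0.    ]
0.42 [ 7.2  0.1 20.5] [-0.001  0.06   0.   ]
0.44 [ 9.9  0.2 27.3] [-0.0014  0.08    0.    ]
0.46 [12.7  0.2 34. ] [-0.0017  0.1     0.    ]
```

Request:
move_arm(steps=[[-1,2.3,0,6.9,0,0.02,0],[-1,4.7,0.1,13.7,-0.001,0.04,0],[-1,7.2,0.1,20.5,-0.001,0.06,0],[-1,9.9,0.2,27.3,-0.001,0.08,0],[-1,12.7,0.2,34,-0.002,0.1,0]])

```text
clock: 7.2
position: [514.9, -58.2, 237.5]
ee_rot: [0.988, 0.008, -0.156, 0.001]
contact_force: [-3.1, 1.7, 0.6]
gripper_width: 32.1
```

```bash
python3 plan.py .46 .48 .5 .52 .54 .56
```

```text
7.2 [514.9411 -58.2347 237.5029] F [-3.0542  1.7234  0.629 ] T [ 0.6832  0.4249 -0.1923] 32.10502081894218 j [ 0.1702  0.3619  0.0198 -0.0471 -1.5393  1.4252]
tool pitch change 0.46401732953688857 arc angle 0.45715542906633 radius 364.4482409691695 363.9991514800184
0.48 [2.9 0.  6.6] [-0.0003  0.02    0.    ]
0.5 [ 6.   0.1 13.2] [-0.0007  0.04    0.    ]
0.52 [ 9.2  0.2 19.7] [-0.001  0.06   0.   ]
0.54 [12.5  0.2 26.2] [-0.0014  0.08    0.    ]
0.56 [16.   0.3 32.6] [-0.0017  0.1     0.    ]
```

Request:
move_arm(steps=[[-1,2.9,0,6.6,0,0.02,0],[-1,6,0.1,13.2,-0.001,0.04,0],[-1,9.2,0.2,19.7,-0.001,0.06,0],[-1,12.5,0.2,26.2,-0.001,0.08,0],[-1,16,0.3,32.6,-0.002,0.1,0]])

```text
clock: 7.62
position: [531.1, -58.1, 270.7]
ee_rot: [0.979, 0.008, -0.205, 0.002]
contact_force: [-4.6, 1.0, 2.2]
gripper_width: 31.7
```

```bash
python3 plan.py .56 .58 .6 .62 .635 .645; python3 - <<'E'
from h import *
for n in("side","top"):
    a=optics.get_image(n);cv2.imwrite(f"pics/{n}5.png",a["frame"])
    t=nets.tip_of("pull",a); print(n,[(x["uv"],x["conf"]) for x in t[:2]])
    c=np.array([488,-59,98.]);h=np.array([488+362*np.cos(TH),-59+362*np.sin(TH),94]); yp=np.array([-np.sin(TH),np.cos(TH),0])
    for th in(.45,.5,.56):print(th,proj(a,h+Ro.from_rotvec(th*yp).apply(c-h)))
E
```

```text
7.6167 [531.0834 -58.0584 270.6934] F [-4.6053  1.0176  2.176 ] T [ 0.6563  0.5107 -0.2068] 31.701572013948805 j [ 0.1593  0.4293  0.1823 -0.0572 -1.7336  1.4299]
tool pitch change 0.5638137306467594 arc angle 0.5584449283939581 radius 364.5476116807595 363.9991514800184
0.58 [3.6 0.1 6.3] [-0.0003  0.02    0.    ]
0.6 [ 7.3  0.1 12.5] [-0.0007  0.04    0.    ]
0.62 [11.1  0.2 18.7] [-0.001  0.06   0.   ]
0.635 [14.1  0.2 23.3] [-0.0013  0.075   0.    ]
0.645 [16.1  0.3 26.3] [-0.0014  0.085   0.    ]
side [([344.2, 206.4], 0.74)]
0.45 [[335.86636181 222.05991698]]
0.5 [[339.47840371 214.80003034]]
0.56 [[344.32019526 205.84549331]]
top [([380.8, 195.9], 0.88)]
0.45 [[375.99787142 211.92684891]]
0.5 [[377.88639048 204.94382921]]
0.56 [[380.29354018 195.73045084]]
```

View pics/side5.png

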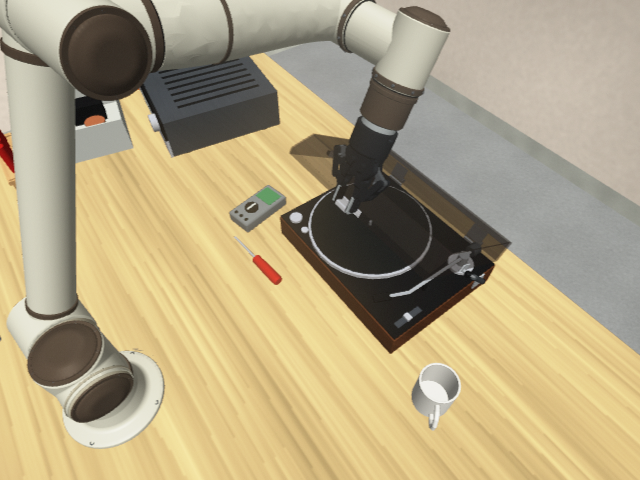

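Side view: the cover is open about 32°. The net finds the pull at (344, 206), which agrees with the 0.56 rad projection (344.3, 205.8). Continue past balance, slowing down.

Request:
move_arm(steps=[[-1,3.6,0.1,6.3,0,0.02,0],[-1,7.3,0.1,12.5,-0.001,0.04,0],[-1,11.1,0.2,18.7,-0.001,0.06,0],[-1,14.1,0.2,23.3,-0.001,0.075,0],[-1,16.1,0.3,26.3,-0.001,0.085,0]])

```text
clock: 8.23
position: [547.5, -57.9, 297.5]
ee_rot: [0.969, 0.008, -0.247, 0.003]
contact_force: [-4.8, 1.0, 4.6]
gripper_width: 32.0
```

Request:
move_arm(steps=[[-1,0,0,0,0,0,0],[-1,0,0,0,0,0,0],[-1,0,0,0,0,0,0],[-1,0,0,0,0,0,0],[-1,0,0,0,0,0,0]])

```text
clock: 8.65
position: [547.3, -57.9, 297.3]
ee_rot: [0.969, 0.008, -0.246, 0.003]
contact_force: [-5.7, 1.2, 4.8]
gripper_width: 32.0
```

```bash
python3 plan.py .645 .635 .62 .6 .58 .56; python3 plan.py .56 .54 .52 .5 .485 .475|tail -5; python3 - <<'E'
from h import *
a=optics.get_image("top");t=nets.tip_of("pull",a); print([(x["uv"],x["conf"]) for x in t[:2]])
c=np.array([488,-59,98.]);h=np.array([488+362*np.cos(TH),-59+362*np.sin(TH),94]); yp=np.array([-np.sin(TH),np.cos(TH),0])
for th in(.6,.62,.645):print(th,proj(a,h+Ro.from_rotvec(th*yp).apply(c-h)))
E
```

```text
8.65 [547.3415 -57.8819 297.3161] F [-5.7023  1.1602  4.7699] T [ 0.6737  0.8616 -0.3315] 31.98476094440554 j [ 0.1508  0.4958  0.3294 -0.0664 -1.8972  1.4308]
tool pitch change 0.6470884640729342 arc angle 0.6440318829572402 radius 364.5654583550117 363.9991514800184
0.635 [-2. -0. -3.] [ 0.0002 -0.01   -0.    ]
0.62 [-5.  -0.1 -7.6] [ 0.0004 -0.025  -0.    ]
0.6 [ -8.8  -0.1 -13.8] [ 0.0008 -0.045  -0.    ]
0.58 [-12.5  -0.2 -20. ] [ 0.0011 -0.065  -0.    ]
0.56 [-16.1  -0.3 -26.3] [ 0.0014 -0.085  -0.    ]
0.54 [-3.5 -0.1 -6.4] [ 0.0003 -0.02   -0.    ]
0.52 [ -6.8  -0.1 -12.8] [ 0.0007 -0.04   -0.    ]
0.5 [-10.   -0.2 -19.3] [ 0.001 -0.06  -0.   ]
0.485 [-12.3  -0.2 -24.3] [ 0.0013 -0.075  -0.    ]
0.475 [-13.8  -0.2 -27.6] [ 0.0014 -0.085  -0.    ]
[([383.2, 180.4], 0.61)]
0.6 [[381.98020259 189.08650038]]
0.62 [[382.84704554 185.61585309]]
0.645 [[383.95181286 181.13997721]]
```

Peak held at about 0.645 rad for 0.4 s. The TCP arc, tool pitch and image agree. Now I'll ease it back.

Request:
move_arm(steps=[[-1,-2,0,-3,0,-0.01,0],[-1,-5,-0.1,-7.6,0,-0.025,0],[-1,-8.8,-0.1,-13.8,0.001,-0.045,0],[-1,-12.5,-0.2,-20,0.001,-0.065,0],[-1,-16.1,-0.3,-26.3,0.001,-0.085,0]])

```text
clock: 9.17
position: [531.0, -58.1, 270.4]
ee_rot: [0.979, 0.008, -0.204, 0.002]
contact_force: [-4.9, 1.7, 3.1]
gripper_width: 31.8
```

Request:
move_arm(steps=[[-1,-3.5,-0.1,-6.4,0,-0.02,0],[-1,-6.8,-0.1,-12.8,0.001,-0.04,0],[-1,-10,-0.2,-19.3,0.001,-0.06,0],[-1,-12.3,-0.2,-24.3,0.001,-0.075,0],[-1,-13.8,-0.2,-27.6,0.001,-0.085,0]])

```text
clock: 9.58
position: [517.0, -58.2, 242.1]
ee_rot: [0.987, 0.008, -0.163, 0.002]
contact_force: [-5.9, 0.9, 2.3]
gripper_width: 31.9
```

Request:
move_arm(steps=[[-1,0,0,0,0,0,0],[-1,0,0,0,0,0,0],[-1,0,0,0,0,0,0],[-1,0,0,0,0,0,0],[-1,0,0,0,0,0,0]])

```text
clock: 10.0
position: [517.2, -58.2, 242.6]
ee_rot: [0.987, 0.008, -0.164, 0.002]
contact_force: [-7.6, 0.8, 2.7]
gripper_width: 31.5
```

```bash
python3 plan.py; python3 - <<'E'
from h import *
np.set_printoptions(precision=4,suppress=True)
for n in("side","top"):
    a=optics.get_image(n);cv2.imwrite(f"pics/{n}6.png",a["frame"])
    for k in("pull","mug","screwdriver","multimeter"): print(n,k,[(np.array(x["uv"]),x["conf"]) for x in nets.tip_of(k,a)[:1]])
    c=np.array([488,-59,98.]);h=np.array([488+362*np.cos(TH),-59+362*np.sin(TH),94]); yp=np.array([-np.sin(TH),np.cos(TH),0])
    for th in(.4,.475,.543):print(th,proj(a,h+Ro.from_rotvec(th*yp).apply(c-h)))
    if n=="top": pass
s=readout.read_state();print(s["joint_vel"],s["clock"])
p=s["position"];q=Ro.from_quat(s["ee_rot"]);print("grasp-pull",np.linalg.norm(p-q.as_matrix()[:,2]*19-(h+Ro.from_rotvec(.475*yp).apply(c-h))))
E
```

```text
10.0 [517.1929 -58.2265 242.6044] F [-7.6349  0.7802  2.7302] T [ 0.8196  1.3931 -0.2177] 31.48594677360704 j [ 0.1691  0.371   0.0429 -0.0477 -1.568   1.4255]
tool pitch change 0.4785948536825368 arc angle 0.47245476979413203 radius 364.42972993958165 363.9991514800184
side pull [(array([337.2, 224.5]), 0.82)]
side mug [(array([430.1, 398.5]), 0.93)]
side screwdriver [(array([254.4, 258.8]), 0.66)]
side multimeter [(array([258.9, 211.8]), 0.98)]
0.4 [[332.6434 229.1063]]
0.475 [[337.6239 218.455 ]]
0.543 [[342.8928 208.4068]]
top pull [(array([375.7, 209.5]), 0.88)]
top mug [(array([504.2, 268.3]), 0.71)]
top screwdriver []
top multimeter []
0.4 [[374.2195 218.2792]]
0.475 [[376.9285 208.5144]]
0.543 [[379.5963 198.433 ]]
[-0.0001 -0.0003 -0.0015  0.0013  0.001  -0.0033] 10.5
grasp-pull 7.067292186636027
```

View pics/side6.png

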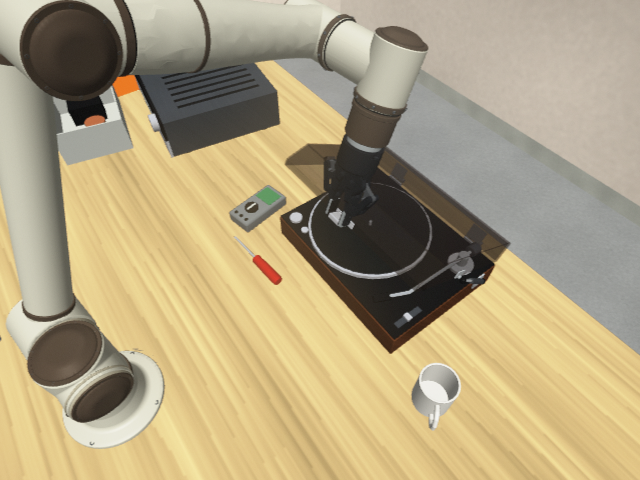

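View pics/top6.png

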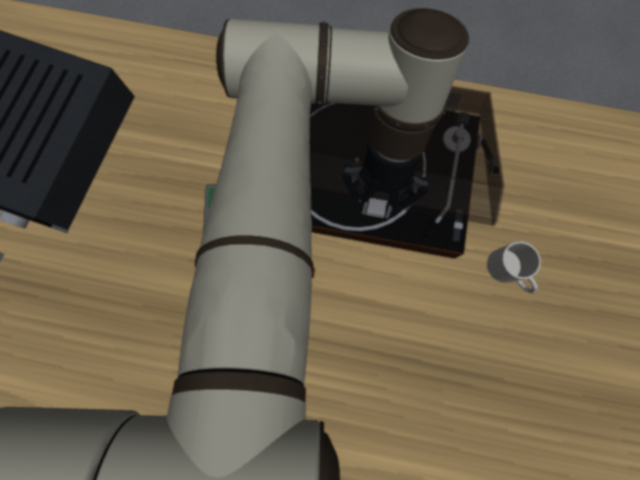

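```bash
python3 -c "
from h import *
print(workorder.job_done()); s=readout.read_state(); print(s['clock'],s['position'],s['contact_force'],s['gripper_width'])"
```

```text
the job is handed in; nothing more can be done
None
the job is handed in; nothing more can be done
```

I gripped the pull by its sides and raised the cover along its hinge arc to about 0.645 rad (37°). I held it there for about 0.4 s, eased it back to about 0.475 rad (27°), and handed the job in at 10.5 s with the cover still gripped and at rest.

**Last checks:**
- **Angle:** the TCP's arc gave 0.472 rad and the tool pitch 0.479 rad. The top camera agreed at about 0.47 rad. The side camera's network put the pull about 6 pixels low, which reads as about 0.44 rad; that disagrees slightly but is still within 0.40–0.543 rad.
- **Grip:** the opening was 31.5 mm against the pull's nominal 34 mm, reading between 31.5 and 32.1 mm throughout. The grasp point was about 7 mm from the pull, and the joints were effectively still.
- **Forces:** about 8 N at the wrist at the end, and never above that in any reading.
- **Surrounding things:** in the side picture the networks found the mug, screwdriver and multimeter where they started, to within about 4 pixels. In the top picture only the mug could be rechecked, because the arm hid the other two.

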